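# Clamp a bamboo stake for sawing

## Robot

A 6-joint arm with a two-finger parallel gripper is mounted at the origin on the work surface. World frame = base frame: x ahead of the robot, y to its left, z up, the work surface at z = 0. Lengths are in m, angles in rad, forces in N, time in s.
With the tool pointing down it reaches from about 0.225 to 0.875 m from the base axis. Payload 3.4 kg.
Tool frame: the origin (TCP) lies at the very end of the fingers, on their centre line; the grasp point (between the pads) lies 19 mm behind it; y points along the fingers, z is the direction in which the jaws open and shut, and the axes are right-handed (so a half turn about y gives the same grasp; the last joint's range is limited). The gripper opens to 85 mm and grips with 20 to 120 N. Pads are 22 mm wide; open, the fingers measure 114 mm over their backs; the gripper's body (76 mm by 85 mm) begins 54 mm behind the grasp point. The pads swing forward as they close: fully open they stand 13 mm farther back than shut.
Start: joints at [-1.377, 0.276, 1.505, -0, 1.361, -0.121], TCP at [0.178, -0.547, 0.211] pointing down, gripper open.
Joint ranges: [-2.89, 2.89], [-0.75, 2.08], [0.22, 2.7], [-1.18, 4.32], [0.11, 2.71], [-2.7, 2.7]. Speed limits (rad/s): [2.57, 2.57, 3.14, 3.14, 3.14, 3.14].

## Interface

Orientations are given as a unit quaternion [w, x, y, z].
In Python, from plant import get_state, capture, hand_in, outline_of, tip_of gives the robot as it stands.
- The arm moves only by the shell command python3 -m pendant 'ROWS' [FORCE]. ROWS is JSON, a list of rows, each an object of numbers: "claw": the gripper command: -1 is shut, 1 is fully open, values between are in proportion; "tx", "ty", "tz": the shift along the tool's x, y, z in mm; "rx", "ry", "rz": the turn, a rotation vector about the tool's x, y, z in degrees. In form: [{"claw": .., "tx": .., "ty": .., "tz": .., "rx": .., "ry": .., "rz": ..}, ...]. A call has 1 to 20 rows; each row shifts and turns the commanded pose from where the row before left it, along the tool's axes as they then stand; what a row does not reach is not made up. A row lasts 1/8 s, in which the tool goes at most 62.5 mm and 10.7 degrees, less where a joint would pass 70% of its speed; a pose out of reach is approached as far as the arm can. A call is refused whole if a number of a shift passes 62.5 or a number of a turn 10.7, either way. A call with a gripper value outside its range is refused whole. The fingers move at their own pace and stop on an object; FORCE is the grip in N (left out, the last holds). Time passes only in rows, so rows that do not move let the fingers close. It gives the time, the measured TCP pose, the force and the opening at its end, in the units of the state.
- get_state(): the state, without advancing time (a new reading comes with each control period).
- capture(name): name is "side" or "top" or "wrist"; returns a dict with "img" (400x640x3 uint8, blue, green, red), "intrinsics" (3x3 intrinsics, pixels), "distortion" ([k1, k2, p1, p2, k3] as OpenCV has them; the pictures are not rectified), "rvec" (rotation vector, rad) and "tvec" (3), from world to camera coordinates, as OpenCV has them. Camera axes: x right, y down, z forward; pixel columns grow to the right and rows downward; lengths in m; the calibration is good to about 2 mm. A picture is of the moment at which its call begins. There is no depth.
- hand_in(): hands the job in, once; it reports no verdict.
Trained networks look in a picture, given as the dict that the camera call returned (one of the last four; its "shot" number tells which), for a name from the list of things; names that differ only in an ending like _2 or _b are one class to them, and where a whole thing is asked for, a point or a joint stands for the part that bears it (a point fixed in the world has none). Each returns a list of dicts, best first, with "score" (0 to 1); they miss things now and then, are a little off and sometimes report something else, mostly with a low value. They report only what shows in the picture. A call takes as long as a camera call.
- outline_of(picture, thing): "region" (400x640 bool, what is visible of it).
- tip_of(picture, thing): "at" ([x, y, z] in m, in world coordinates, good to about 4 mm: a listed point, or the origin of a listed thing).
The state is a dict: "time": time; "joint_positions": joint angles; "qvel": joint speeds; "tau": joint torques, N m; "tcp_pos": TCP position; "eef_rot": TCP orientation; "wrist_force": force on the tool from outside, world axes, zero at the start; "moment": the same for the moment, N m; "opening": opening from 0.0 (shut) to 1.0 (fully open).
Only numpy, scipy, OpenCV 4.12 (cv2) and the standard library are available. Lean on these libraries where they do the work, as an engineer would, in place of code of your own. Each camera call takes 0.05 s, during which the arm holds its last target.

## Task

Get the bamboo stake ready to be sawn to length: push it along the V groove of the cutting jig until its end butts against the dark wooden stop block, then push the red handle of the toggle clamp over and down until it snaps past centre and the clamp holds the stake down. Only push: do not pick up or lift the stake out of its groove, and leave the pot, saucer, scoop and domed seed tray where they are.

Things in the scene. Friction and masses are not known exactly. Their poses are not given: they have to be found in the camera images.
- jig: Fixed cutting jig: plywood board 150 (x) by 260 (y) by 18 mm, origin at the centre of its underside. A brown rail with a V groove (45 degree faces, top 15 mm above the board) runs along y at x = +45 mm from y = -130 to +100, with a 3 mm saw kerf at y = -100. A dark stop block 56 mm wide, 42 mm high closes the groove's +y end. A zinc toggle clamp stands at y = 0.
- stop_face (a point): Centre of the stop block's face that the stake must butt against, on the axis of the seated stake (31 mm above the table). Axes as the jig's: +y points along the groove into the stop block.
- stake: Loose bamboo stake, straight, 14 mm diameter, 260 mm long, about 30 g, lying in the V groove with its tail hanging out over the -y end of the board, beyond which is bare table. Origin on its axis at mid-length; its y axis runs along it, +y toward the stop block. At the start its +y end is 20 to 60 mm short of the stop. It slides easily.
- stake_butt (a point): Centre of the stake's +y end face, the one to be butted against the stop.
- stake_tail (a point): Centre of the stake's -y end face, the free tail end (seen outside the board), 31 mm above the table.
- clamp_handle (a joint): Handle angle, rad, about the pivot. 0 = open: handle upright, arm raised. It grows as the handle swings over to the jig's -x side and down. Past about 0.3 it may sink by its own weight until the pad rests on the stake at about 0.8. From there it springs back, up to 6 N at the grip, until dead centre at 1.05; past that it snaps by itself to its stop at 1.17 = clamped, handle level.
- handle_pivot (a point): Handle pivot of the toggle clamp, 28 mm above the table; axes as the jig's. The clamp's foot is 62 by 50 mm; its arm reaches in +x over the groove, its red handle is on the -x side. All swings in the jig's x-z plane; the handle turns about the jig's -y axis.
- handle_grip (a point): Middle of the red grip, on its centre line; a round-ended bar 18 mm thick, 70 mm long. Clamped, it lies level along the jig's x, this point 62 mm to the -x side of the pivot and 24 mm above it; at angle q that offset is turned up about the pivot by 1.17 - q. Site x: along the grip toward the clamp; point z: square to the grip, out of the side to push on.
- clamp_pad: Black rubber tip (14 mm diameter) of the clamp's spindle, at the end of its arm; it presses on the top of the stake at jig y = 0 when clamped. Origin at the centre of its underside.
- pot: Bystander: grey ceramic pot, 108 mm across the rim, 100 mm high; origin at the centre of its underside.
- saucer: Bystander: orange silicone plant saucer, 132 mm across, 20 mm high; origin at the centre of its underside.
- scoop: Bystander: stainless steel scoop lying on the table, 220 mm long, 66 mm wide, 40 mm high; origin under the rear of its pan, pan toward its +x, handle toward its -x.
- dome: Bystander: black seed tray under a clear plastic humidity dome with two grey vents, 150 by 220 mm (y), 120 mm high; origin at the centre of its underside.

How it is judged:
On the way, in this order (a step that is already met when the one before it is completed fails the run):
1. the stake lies in its groove, butted against the stop block (y of stake_butt in the frame of stop_face above -0.003 m and z of stake_butt in the frame of stop_face below 0.004 m), for 0.2 s.
2. the clamp handle has snapped past centre to its stop (value of joint clamp_handle above 1.12 rad), for 0.2 s.
At the end, for the whole second after the job is handed in: The handle rests within 0.05 rad of its clamped stop, the pad presses on the stake with more than 5 N, the stake lies seated in the V groove (within 4 mm) with its end within 3 mm of the stop block, at rest (all of step 1 and value of joint clamp_handle above 1.12 rad and contact force between clamp_pad and stake above 5 N and z of stake_butt in the frame of stop_face above -0.004 m and linear speed of stake below 0.02 m/s); the robot touches nothing.
It fails at once if the stake is lifted or knocked out of its groove (z of stake in the frame of jig above 0.041 m or z of stake in the frame of jig below 0.015 m).
It fails at once if a bystander is moved, lifted or tipped (distance of any of pot, saucer, scoop, dome from where it was at the start of the episode above 0.02 m or angle between pot's own z axis and vertical above 0.3 rad).
It also fails if it takes over 51 s, if anything falls off the work surface, if the arm or the gripper's body presses on something with over 40 N, if the wrist force passes 120 N, or if a joint passes its speed limit or range.

## Working session

There is one attempt and no reset: what is moved stays moved. The work goes in short steps, Python scripts to look and compute and a shell command to move; the robot and the scene stay as the last step left them, time stands still between calls to the robot, and variables do not carry over. Pictures are saved under pics/ and viewed, and the job is handed in when it is done.

```bash
mkdir -p pics
cat > h.py <<'E'
import numpy as np,cv2
from plant import *
def P(d):
    R=cv2.Rodrigues(np.array(d["rvec"],float))[0];return R,np.array(d["tvec"],float).ravel()
E
python3 - <<'E'
from h import *
s=get_state();print(s["time"],s["tcp_pos"],s["eef_rot"],s["opening"])
for c in ["top","side"]:
    d=capture(c);cv2.imwrite(f"pics/{c}0.png",d["img"])
    for n in ["jig","stop_face","stake","stake_butt","stake_tail","handle_pivot","handle_grip","clamp_pad","pot","saucer","scoop","dome"]:
        r=tip_of(d,n)
        print(c,n,[(np.round(x["at"],4).tolist(),round(x["score"],2)) for x in r[:2]])
print(get_state()["time"])
E
```

```text
0.0 [ 0.17793054 -0.54616161  0.21003835] [ 0.11081208 -0.11085331  0.69901834 -0.69771455] 1.0014465277574363
top jig [([0.5775, -0.0127, -0.0018], 0.85)]
top stop_face [([0.6487, 0.0702, 0.0294], 0.66)]
top stake [([0.6043, -0.0884, 0.0302], 0.83)]
top stake_butt [([0.6353, 0.0335, 0.0333], 0.56)]
top stake_tail [([0.5628, -0.2119, 0.0317], 0.93)]
top handle_pivot [([0.5457, -0.0012, 0.0296], 0.64), ([0.6467, 0.0668, 0.0283], 0.46)]
top handle_grip [([0.5406, -0.0025, 0.0959], 0.64)]
top clamp_pad [([0.6043, -0.0242, 0.0804], 0.6)]
top pot [([0.7895, -0.0051, -0.0021], 0.68), ([0.6465, 0.0696, 0.0273], 0.66)]
top saucer [([0.4454, -0.3556, -0.0027], 0.76)]
top scoop [([0.6053, -0.4164, -0.0019], 0.77)]
top dome [([0.6392, 0.4451, 0.001], 0.76)]
side jig [([0.5774, -0.0154, 0.0017], 0.97)]
side stop_face [([0.648, 0.072, 0.0321], 0.94)]
side stake [([0.6046, -0.092, 0.0355], 0.46)]
side stake_butt [([0.6362, 0.0351, 0.0361], 0.75)]
side stake_tail [([0.5363, -0.0051, 0.0957], 0.73), ([0.5672, -0.216, 0.0321], 0.62)]
side handle_pivot [([0.4474, -0.3574, 0.0017], 0.29)]
side handle_grip [([0.538, -0.0031, 0.0972], 0.43)]
side clamp_pad [([0.4447, -0.3568, 0.0011], 0.65), ([0.6018, -0.0213, 0.0795], 0.51)]
side pot [([0.7935, 0.0026, -0.0009], 0.78)]
side saucer [([0.4428, -0.3552, 0.0011], 0.77), ([0.5659, -0.2152, 0.0319], 0.63)]
side scoop [([0.6044, -0.4139, -0.001], 0.91)]
side dome [([0.6393, 0.4433, -0.0011], 0.94)]
1.3
```

View images.

View pics/top0.png

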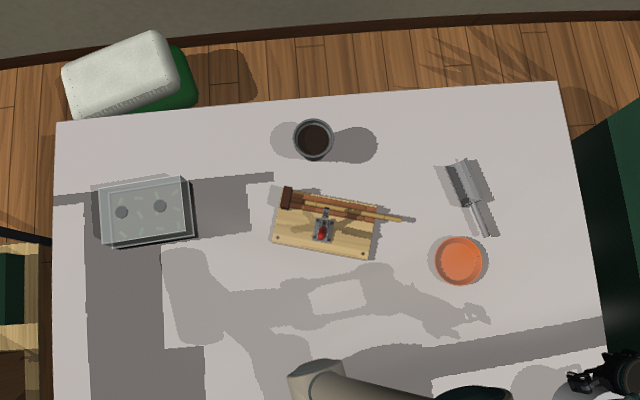

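View pics/side0.png

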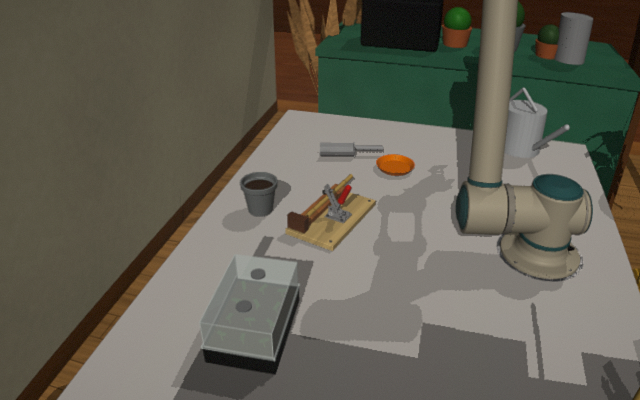

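Run:
```python
from h import *
from scipy.spatial.transform import Rotation as R
b=np.array([.6358,.0343]);t=np.array([.565,-.214]);s=np.array([.6484,.0711]);m=np.array([.6045,-.090])
for p,q in((t,b),(t,s),(m,s)):
    d=q-p;print(np.linalg.norm(d),np.degrees(np.arctan2(-d[0],d[1])))
st=get_state();q=st["eef_rot"];print(R.from_quat([q[1],q[2],q[3],q[0]]).as_matrix().round(3))
```

```text
0.2581966885922436 -15.914914561290098
0.2970480937491436 -16.30572530134769
0.16697430940117702 -15.243080510249692
[[-0.951  0.     0.31 ]
 [-0.31  -0.    -0.951]
 [ 0.    -1.     0.   ]]
```

```bash
python3 -m pendant '[{"claw":-1,"ry":10},{"claw":-1,"ry":10},{"claw":-1,"ry":10},{"claw":-1,"ry":4},{"claw":-1,"tx":-28,"tz":-38},{"claw":-1,"tx":-28,"tz":-38},{"claw":-1,"tx":-28,"tz":-38},{"claw":-1,"tx":-28,"tz":-38},{"claw":-1,"tx":-28,"tz":-38},{"claw":-1,"tx":-28,"tz":-38},{"claw":-1,"tx":-28,"tz":-38},{"claw":-1,"tx":-28,"tz":-38},{"claw":-1,"tx":-28,"tz":-38},{"claw":-1,"tx":-28,"tz":-38},{"claw":-1}]'
python3 - <<'E'
from h import *
from scipy.spatial.transform import Rotation as R
s=get_state();q=s["eef_rot"];M=R.from_quat([q[1],q[2],q[3],q[0]]).as_matrix();print(M.round(3))
d=capture("wrist");cv2.imwrite("pics/w1.png",d["img"])
for n in ["stake_tail","stake_butt","stop_face","handle_grip","handle_pivot","clamp_pad","stake","jig"]:
    print(n,[(np.round(x["at"],4).tolist(),round(x["score"],2)) for x in tip_of(d,n)[:2]])
print(s["tcp_pos"],s["wrist_force"],s["opening"])
E
```

```text
[[-0.951  0.     0.31 ]
 [-0.31  -0.    -0.951]
 [ 0.    -1.     0.   ]]
stake_tail []
stake_butt []
stop_face []
handle_grip []
handle_pivot []
clamp_pad []
stake []
jig []
[ 0.17801259 -0.54679656  0.21092979] [-0.12690132 -0.49445484 -0.02051178] 0.9963412625785848$[0]: bad value
```

View pics/w1.png

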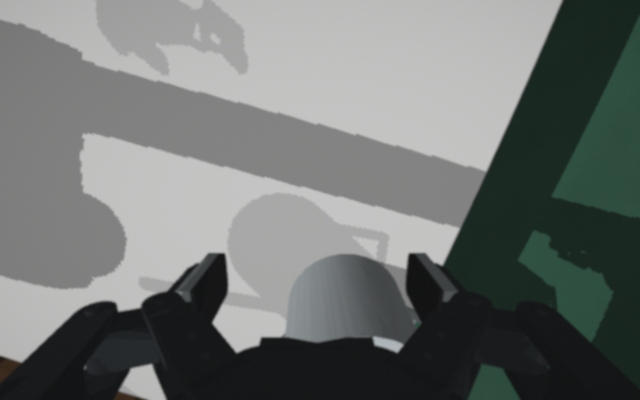

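The wrist view shows bare table and a metal can near (345,290), away from our route. The move was refused, so I'll write every key in each row.

```bash
python3 -m pendant '[{"claw":-1,"tx":0,"ty":0,"tz":0,"rx":0,"ry":10,"rz":0},{"claw":-1,"tx":0,"ty":0,"tz":0,"rx":0,"ry":10,"rz":0},{"claw":-1,"tx":0,"ty":0,"tz":0,"rx":0,"ry":10,"rz":0},{"claw":-1,"tx":0,"ty":0,"tz":0,"rx":0,"ry":4,"rz":0},{"claw":-1,"tx":-28,"ty":0,"tz":-38,"rx":0,"ry":0,"rz":0},{"claw":-1,"tx":-28,"ty":0,"tz":-38,"rx":0,"ry":0,"rz":0},{"claw":-1,"tx":-28,"ty":0,"tz":-38,"rx":0,"ry":0,"rz":0},{"claw":-1,"tx":-28,"ty":0,"tz":-38,"rx":0,"ry":0,"rz":0},{"claw":-1,"tx":-28,"ty":0,"tz":-38,"rx":0,"ry":0,"rz":0},{"claw":-1,"tx":-28,"ty":0,"tz":-38,"rx":0,"ry":0,"rz":0},{"claw":-1,"tx":-28,"ty":0,"tz":-38,"rx":0,"ry":0,"rz":0},{"claw":-1,"tx":-28,"ty":0,"tz":-38,"rx":0,"ry":0,"rz":0},{"claw":-1,"tx":-28,"ty":0,"tz":-38,"rx":0,"ry":0,"rz":0},{"claw":-1,"tx":-28,"ty":0,"tz":-38,"rx":0,"ry":0,"rz":0},{"claw":-1,"tx":0,"ty":0,"tz":0,"rx":0,"ry":0,"rz":0}]'
python3 - <<'E'
from h import *
from scipy.spatial.transform import Rotation as R
s=get_state();q=s["eef_rot"];M=R.from_quat([q[1],q[2],q[3],q[0]]).as_matrix();print(M.round(3))
d=capture("wrist");cv2.imwrite("pics/w2.png",d["img"])
for n in ["stake_tail","stake_butt","stop_face","handle_grip","handle_pivot","clamp_pad","stake","jig"]:
    print(n,[(np.round(x["at"],4).tolist(),round(x["score"],2)) for x in tip_of(d,n)[:2]])
print(s["tcp_pos"],s["wrist_force"],s["opening"])
E
```

```text
time: 3.62
tcp_pos: [0.554, -0.2562, 0.2105]
eef_rot: [-0.096, 0.097, 0.701, -0.7]
wrist_force: [-0.9, -0.8, 0.2]
opening: -0.002
[[-0.963  0.001 -0.271]
 [ 0.271  0.001 -0.963]
 [-0.001 -1.    -0.001]]
stake_tail [([0.5631, -0.2159, 0.026], 0.96)]
stake_butt [([0.6374, 0.0338, 0.0294], 0.71)]
stop_face [([0.6457, 0.0728, 0.0302], 0.73)]
handle_grip [([0.5418, -0.0073, 0.0928], 0.94)]
handle_pivot [([0.5463, -0.0057, 0.0256], 0.56), ([0.6366, 0.0338, 0.0271], 0.29)]
clamp_pad [([0.6069, -0.0189, 0.0788], 0.69)]
stake [([0.6023, -0.0913, 0.0311], 0.94)]
jig [([0.5811, -0.0114, -0.0031], 0.62), ([0.6407, 0.0329, 0.0312], 0.24)]
[ 0.5540323  -0.25622111  0.21054079] [-0.87722991 -0.75638286  0.16216851] -0.00243483983962367
```

View pics/w2.png

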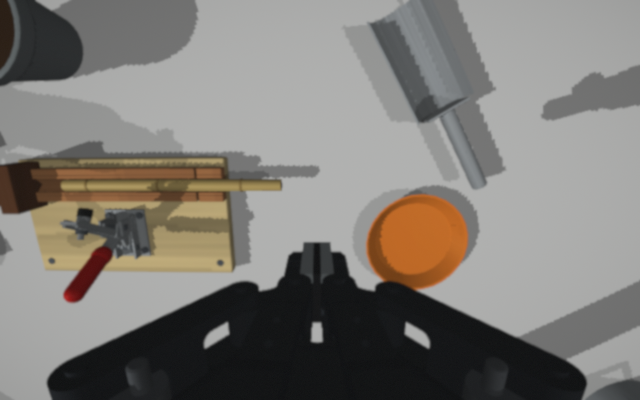

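```bash
python3 -m pendant '[{"claw":-1,"tx":0,"ty":50,"tz":0,"rx":0,"ry":0,"rz":0},{"claw":-1,"tx":0,"ty":50,"tz":0,"rx":0,"ry":0,"rz":0},{"claw":-1,"tx":0,"ty":50,"tz":0,"rx":0,"ry":0,"rz":0},{"claw":-1,"tx":0,"ty":40,"tz":0,"rx":0,"ry":0,"rz":0},{"claw":-1,"tx":0,"ty":0,"tz":-8,"rx":0,"ry":0,"rz":0},{"claw":-1,"tx":0,"ty":0,"tz":-8,"rx":0,"ry":0,"rz":0},{"claw":-1,"tx":0,"ty":0,"tz":-6,"rx":0,"ry":0,"rz":0},{"claw":-1,"tx":0,"ty":0,"tz":-5,"rx":0,"ry":0,"rz":0},{"claw":-1,"tx":0,"ty":0,"tz":-5,"rx":0,"ry":0,"rz":0},{"claw":-1,"tx":0,"ty":0,"tz":-5,"rx":0,"ry":0,"rz":0},{"claw":-1,"tx":0,"ty":0,"tz":-5,"rx":0,"ry":0,"rz":0},{"claw":-1,"tx":0,"ty":0,"tz":-4,"rx":0,"ry":0,"rz":0},{"claw":-1,"tx":0,"ty":0,"tz":0,"rx":0,"ry":0,"rz":0}]'
python3 - <<'E'
from h import *
d=capture("wrist");cv2.imwrite("pics/w3.png",d["img"])
e=capture("top");cv2.imwrite("pics/t3.png",cv2.resize(e["img"][150:290,240:480],None,fx=3,fy=3))
for n in ["stake_tail","stake_butt","stop_face","stake"]:
  for c in (d,e):
    print(n,[(np.round(x["at"],4).tolist(),round(x["score"],2)) for x in tip_of(c,n)[:2]])
E
```

```text
time: 5.7
tcp_pos: [0.5644, -0.2139, 0.0208]
eef_rot: [0.098, -0.098, -0.7, 0.7]
wrist_force: [0.4, 0.0, 1.0]
opening: -0.003
stake_tail [([0.5654, -0.2151, 0.0295], 0.65)]
stake_tail []
stake_butt [([0.6039, -0.4128, -0.0009], 0.5)]
stake_butt [([0.6384, 0.0349, 0.0347], 0.9)]
stop_face []
stop_face [([0.6464, 0.0675, 0.029], 0.8)]
stake [([0.6067, -0.0903, 0.0275], 0.82)]
stake []
```

View pics/w3.png

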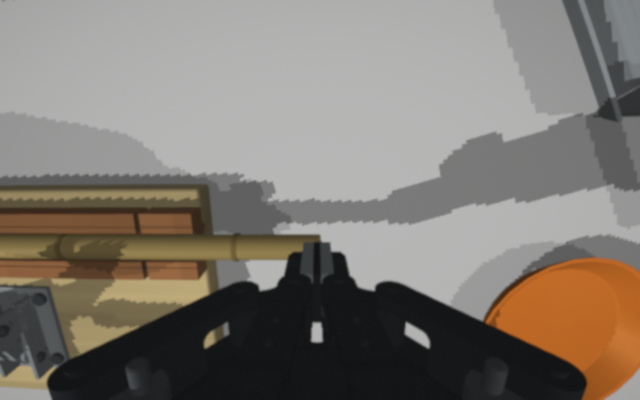

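View pics/t3.png

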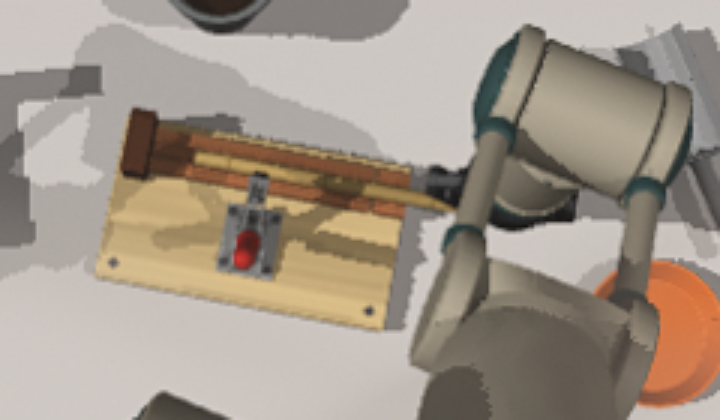

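Run:
```python
from h import *
d=capture("wrist")
s=get_state();print(s["time"],s["tcp_pos"],s["wrist_force"])
def pr(p): return cv2.projectPoints(np.array([p],float),np.array(d["rvec"]),np.array(d["tvec"]),np.array(d["intrinsics"]),np.array(d["distortion"]))[0].ravel().round(1)
R,t=P(d);print("cam",(-R.T@t).round(3))
c=np.array(s["tcp_pos"]);jx=np.array([.962,-.273,0]);jy=np.array([.273,.962,0])
print(pr(c))
for dx in(-.011,.011):
  for dy in(-.0145,.0145): print(dx,dy,pr(c+dx*jx+dy*jy))
print("up",pr(c+[0,0,.019]),"tail",pr(np.array([.565,-.2145,.031])))
for z in (.024,.031,.038):print(pr(np.array([.565,-.2145,z])))
cv2.imwrite("pics/w4.png",cv2.resize(d["img"][190:350,200:440],None,fx=3,fy=3,interpolation=cv2.INTER_CUBIC))
```

```text
6.25 [ 0.56437001 -0.21430046  0.02090549] [ 0.54165795 -0.26062427  0.32302725]
cam [ 0.626 -0.232  0.184]
[316.9 240.9]
-0.011 -0.0145 [341.3 258.1]
-0.011 0.0145 [292.5 258.2]
0.011 -0.0145 [342.1 222.9]
0.011 0.0145 [291.6 223. ]
up [317.  254.3] tail [317.  246.5]
[316.9 241.8]
[317.  246.5]
[317.  251.6]
```

View pics/w4.png

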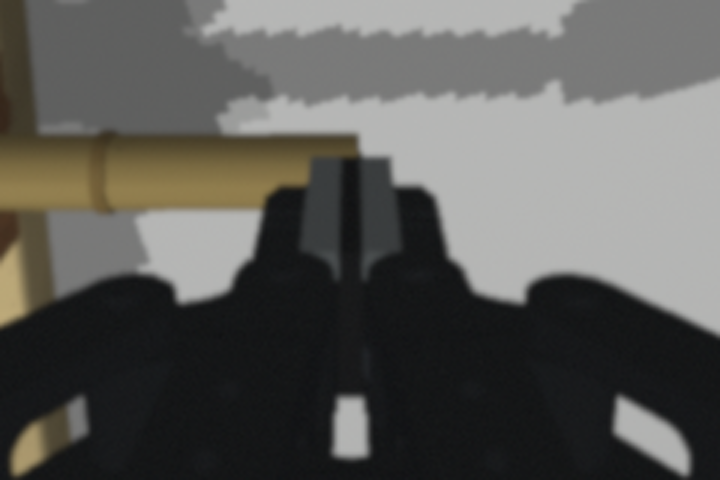

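Run:
```python
from h import *
d=capture("side")
def pr(p): return cv2.projectPoints(np.array([p],float),np.array(d["rvec"]),np.array(d["tvec"]),np.array(d["intrinsics"]),np.array(d["distortion"]))[0].ravel().round(1)
s=get_state();c=np.array(s["tcp_pos"]);print("tcp",pr(c),"+20",pr(c+[0,0,.02]),"tail",pr([.565,-.2145,.031]))
for n in["stake","stake_tail","stake_butt","stop_face","handle_grip"]:print(n,[(np.round(x["at"],4).tolist(),round(x["score"],2)) for x in tip_of(d,n)[:2]])
cv2.imwrite("pics/s5.png",cv2.resize(d["img"][110:260,260:460],None,fx=4,fy=4,interpolation=cv2.INTER_CUBIC))
```

```text
tcp [351.5 179.2] +20 [351.8 173.7] tail [351.5 176.3]
stake [([0.6042, -0.0945, 0.0317], 0.78)]
stake_tail [([0.5696, -0.2137, 0.029], 0.64), ([0.4457, -0.3564, 0.0005], 0.4)]
stake_butt [([0.6375, 0.0383, 0.0342], 0.67)]
stop_face [([0.648, 0.0697, 0.0314], 0.92)]
handle_grip [([0.5372, -0.0036, 0.0943], 0.51), ([0.5642, -0.2138, 0.0329], 0.21)]
```

View pics/s5.png

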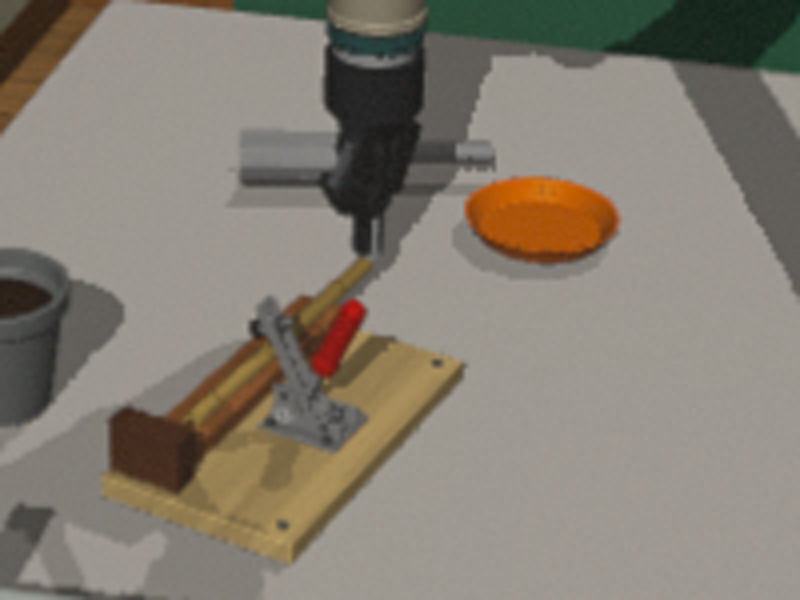

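The side view shows the fingertip at about (352,174). That is some 20 mm above where the reported TCP projects, and just above the stake tail at (353,176). So the fingers passed over the stake without touching it. I'll back off, go lower and push again.

```bash
python3 -m pendant '[{"claw":-1,"tx":0,"ty":-6,"tz":0,"rx":0,"ry":0,"rz":0},{"claw":-1,"tx":0,"ty":0,"tz":20,"rx":0,"ry":0,"rz":0},{"claw":-1,"tx":0,"ty":0,"tz":15,"rx":0,"ry":0,"rz":0},{"claw":-1,"tx":0,"ty":10,"tz":0,"rx":0,"ry":0,"rz":0},{"claw":-1,"tx":0,"ty":8,"tz":0,"rx":0,"ry":0,"rz":0},{"claw":-1,"tx":0,"ty":4,"tz":0,"rx":0,"ry":0,"rz":0},{"claw":-1,"tx":0,"ty":0,"tz":0,"rx":0,"ry":0,"rz":0}]'
python3 - <<'E'
from h import *
d=capture("side");cv2.imwrite("pics/s6.png",cv2.resize(d["img"][110:260,260:460],None,fx=4,fy=4,interpolation=cv2.INTER_CUBIC))
d=capture("wrist");cv2.imwrite("pics/w6.png",d["img"])
E
```

```text
time: 7.42
tcp_pos: [0.5545, -0.2473, 0.0042]
eef_rot: [-0.098, 0.098, 0.7, -0.7]
wrist_force: [1.6, 0.2, 0.1]
opening: 0.004
```

View pics/s6.png

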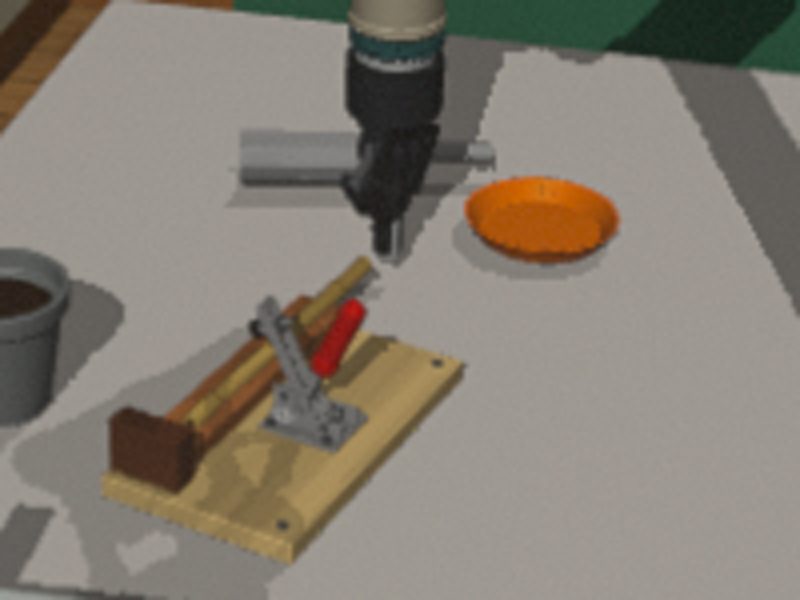

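View pics/w6.png

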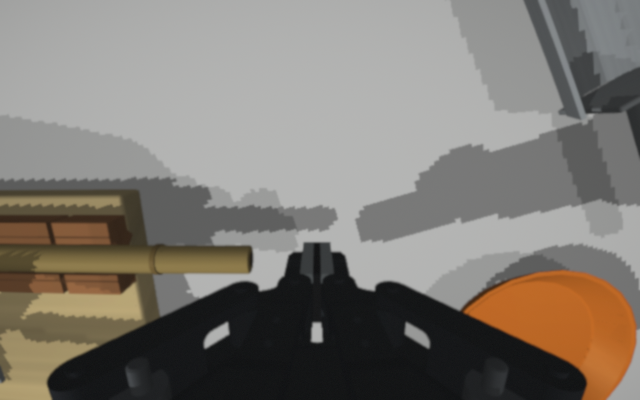

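The wrist view shows the tail at (250,259), directly in front of the fingers at (305,255). Pushing now.

```bash
python3 -m pendant '[{"claw":-1,"tx":0,"ty":0,"tz":-7,"rx":0,"ry":0,"rz":0},{"claw":-1,"tx":0,"ty":0,"tz":-5,"rx":0,"ry":0,"rz":0},{"claw":-1,"tx":0,"ty":0,"tz":-5,"rx":0,"ry":0,"rz":0},{"claw":-1,"tx":0,"ty":0,"tz":-5,"rx":0,"ry":0,"rz":0},{"claw":-1,"tx":0,"ty":0,"tz":-5,"rx":0,"ry":0,"rz":0},{"claw":-1,"tx":0,"ty":0,"tz":-5,"rx":0,"ry":0,"rz":0},{"claw":-1,"tx":0,"ty":0,"tz":-4,"rx":0,"ry":0,"rz":0},{"claw":-1,"tx":0,"ty":0,"tz":-4,"rx":0,"ry":0,"rz":0},{"claw":-1,"tx":0,"ty":0,"tz":-4,"rx":0,"ry":0,"rz":0},{"claw":-1,"tx":0,"ty":0,"tz":0,"rx":0,"ry":0,"rz":0}]'
python3 - <<'E'
from h import *
d=capture("wrist");cv2.imwrite("pics/w7.png",d["img"])
e=capture("top");f=capture("side");cv2.imwrite("pics/s7.png",cv2.resize(f["img"][110:260,260:460],None,fx=4,fy=4,interpolation=cv2.INTER_CUBIC))
for n in ["stake_butt","stop_face","stake"]:
  for c in (e,f):
    print(n,[(np.round(x["at"],4).tolist(),round(x["score"],2)) for x in tip_of(c,n)[:1]])
E
```

```text
time: 8.78
tcp_pos: [0.5669, -0.2051, 0.0048]
eef_rot: [-0.098, 0.098, 0.7, -0.7]
wrist_force: [-0.3, 0.6, -0.7]
opening: 0.001
stake_butt [([0.6451, 0.0584, 0.0309], 0.8)]
stake_butt [([0.6402, 0.0625, 0.0335], 0.79)]
stop_face [([0.6473, 0.0646, 0.029], 0.83)]
stop_face [([0.6478, 0.0698, 0.0316], 0.76)]
stake [([0.6109, -0.0696, 0.0315], 0.69)]
stake [([0.6098, -0.0697, 0.0312], 0.56)]
```

View pics/w7.png

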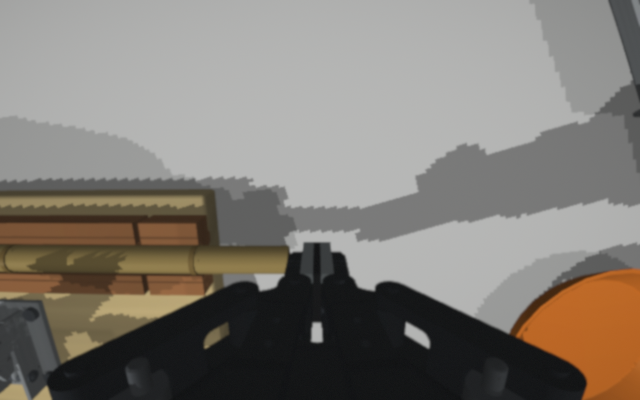

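View pics/s7.png

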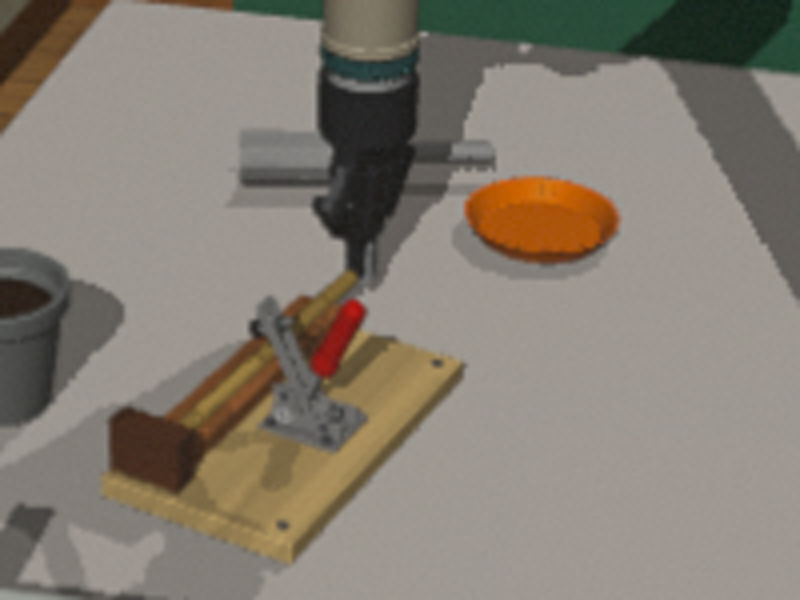

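The fingers are against the tail at (290,260) and the stake has slid about 21 mm. I'll continue in small steps until the force rises.

```bash
python3 -m pendant '[{"claw":-1,"tx":0,"ty":0,"tz":-4,"rx":0,"ry":0,"rz":0},{"claw":-1,"tx":0,"ty":0,"tz":-4,"rx":0,"ry":0,"rz":0},{"claw":-1,"tx":0,"ty":0,"tz":-2,"rx":0,"ry":0,"rz":0},{"claw":-1,"tx":0,"ty":0,"tz":0,"rx":0,"ry":0,"rz":0}]'
python3 -m pendant '[{"claw":-1,"tx":0,"ty":0,"tz":-2,"rx":0,"ry":0,"rz":0},{"claw":-1,"tx":0,"ty":0,"tz":0,"rx":0,"ry":0,"rz":0}]'
python3 -m pendant '[{"claw":-1,"tx":0,"ty":0,"tz":-2,"rx":0,"ry":0,"rz":0},{"claw":-1,"tx":0,"ty":0,"tz":0,"rx":0,"ry":0,"rz":0}]'
```

```text
time: 9.72
tcp_pos: [0.5697, -0.1957, 0.0049]
eef_rot: [0.098, -0.098, -0.7, 0.7]
wrist_force: [0.2, 0.1, -0.5]
opening: -0.003
time: 9.98
tcp_pos: [0.5702, -0.1939, 0.0049]
eef_rot: [0.098, -0.098, -0.7, 0.7]
wrist_force: [0.5, 0.1, 0.4]
opening: 0.0
time: 10.22
tcp_pos: [0.5708, -0.192, 0.0049]
eef_rot: [0.098, -0.098, -0.7, 0.7]
wrist_force: [-0.2, -0.9, 0.2]
opening: -0.001
```

```bash
python3 -m pendant '[{"claw":-1,"tx":0,"ty":0,"tz":-2,"rx":0,"ry":0,"rz":0},{"claw":-1,"tx":0,"ty":0,"tz":0,"rx":0,"ry":0,"rz":0}]'
python3 -m pendant '[{"claw":-1,"tx":0,"ty":0,"tz":-2,"rx":0,"ry":0,"rz":0},{"claw":-1,"tx":0,"ty":0,"tz":0,"rx":0,"ry":0,"rz":0}]'
python3 - <<'E'
from h import *
d=capture("wrist");cv2.imwrite("pics/w8.png",d["img"])
e=capture("top");cv2.imwrite("pics/t8.png",cv2.resize(e["img"][170:270,260:420],None,fx=5,fy=5,interpolation=cv2.INTER_CUBIC))
E
```

```text
time: 10.48
tcp_pos: [0.5711, -0.1911, 0.005]
eef_rot: [0.098, -0.098, -0.7, 0.701]
wrist_force: [-1.8, -5.2, -0.3]
opening: 0.003
time: 10.72
tcp_pos: [0.5713, -0.191, 0.0051]
eef_rot: [0.098, -0.098, -0.699, 0.702]
wrist_force: [-3.3, -8.8, 0.2]
opening: 0.004
```

View pics/w8.png

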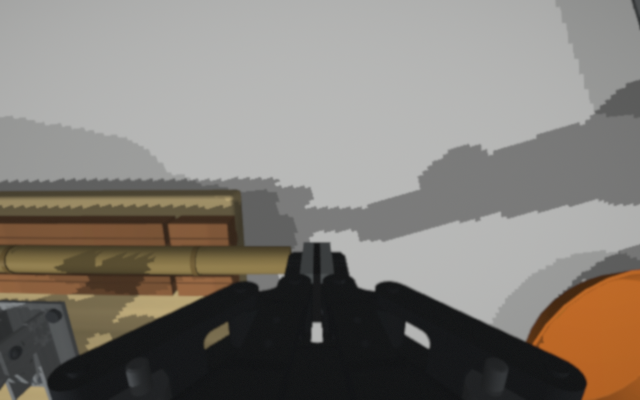

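View pics/t8.png

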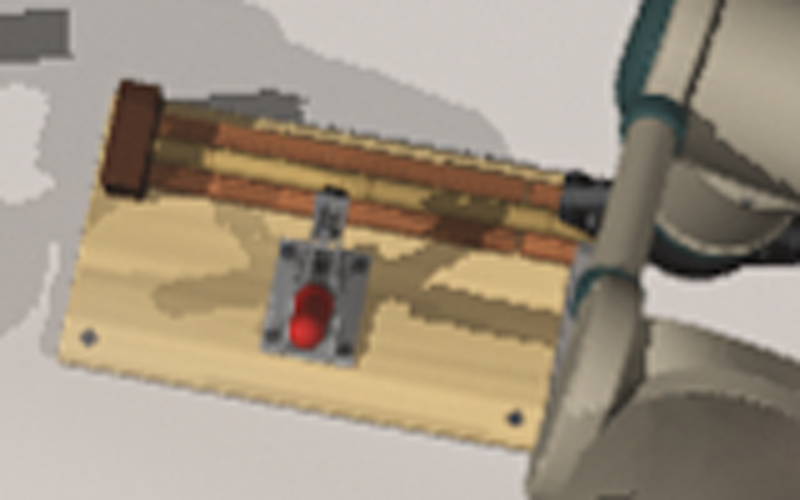

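The wrist force is about 9 N, the fingers have stopped moving, and the top view shows the stake running under the stop block at (155,150). The stake is butted. Next I retreat and stage above the clamp.

```bash
python3 -m pendant '[{"claw":-1,"tx":0,"ty":0,"tz":10,"rx":0,"ry":0,"rz":0},{"claw":-1,"tx":0,"ty":0,"tz":13,"rx":0,"ry":0,"rz":0},{"claw":-1,"tx":0,"ty":-55,"tz":0,"rx":0,"ry":0,"rz":0},{"claw":-1,"tx":0,"ty":-55,"tz":0,"rx":0,"ry":0,"rz":0},{"claw":-1,"tx":0,"ty":-50,"tz":0,"rx":0,"ry":0,"rz":0},{"claw":-1,"tx":12,"ty":0,"tz":-44,"rx":0,"ry":0,"rz":0},{"claw":-1,"tx":14,"ty":0,"tz":-50,"rx":0,"ry":0,"rz":0},{"claw":-1,"tx":14,"ty":0,"tz":-50,"rx":0,"ry":0,"rz":0},{"claw":-1,"tx":14,"ty":0,"tz":-50,"rx":0,"ry":0,"rz":0},{"claw":-1,"tx":0,"ty":0,"tz":0,"rx":0,"ry":0,"rz":0},{"claw":-1,"tx":0,"ty":0,"tz":0,"rx":0,"ry":0,"rz":0}]'
python3 - <<'E'
from h import *
d=capture("wrist");cv2.imwrite("pics/w9.png",d["img"])
f=capture("side");cv2.imwrite("pics/s9.png",cv2.resize(f["img"][110:260,260:460],None,fx=4,fy=4,interpolation=cv2.INTER_CUBIC))
for n in ["stake_butt","stop_face","stake_tail","handle_grip","handle_pivot","clamp_pad"]:
  for c in (d,f):
    print(n,[(np.round(x["at"],4).tolist(),round(x["score"],2)) for x in tip_of(c,n)[:1]])
E
```

```text
time: 12.2
tcp_pos: [0.5669, -0.0093, 0.1649]
eef_rot: [0.098, -0.098, -0.7, 0.7]
wrist_force: [0.1, 0.5, 0.3]
opening: 0.002
stake_butt [([0.6483, 0.0729, 0.0299], 0.73)]
stake_butt [([0.6484, 0.0744, 0.0384], 0.72)]
stop_face [([0.6486, 0.0715, 0.0295], 0.77)]
stop_face [([0.6452, 0.0678, 0.0308], 0.97)]
stake_tail [([0.575, -0.1766, 0.0245], 0.63)]
stake_tail [([0.5792, -0.1779, 0.0335], 0.76)]
handle_grip [([0.5442, -0.0053, 0.0912], 0.93)]
handle_grip [([0.54, -0.0038, 0.0956], 0.55)]
handle_pivot [([0.5461, -0.0063, 0.0274], 0.71)]
handle_pivot []
clamp_pad [([0.6045, -0.0224, 0.0805], 0.72)]
clamp_pad [([0.6037, -0.0209, 0.0791], 0.58)]
```

View pics/w9.png

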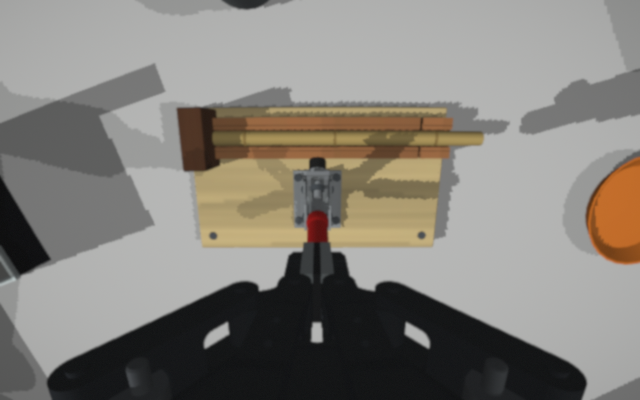

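View pics/s9.png

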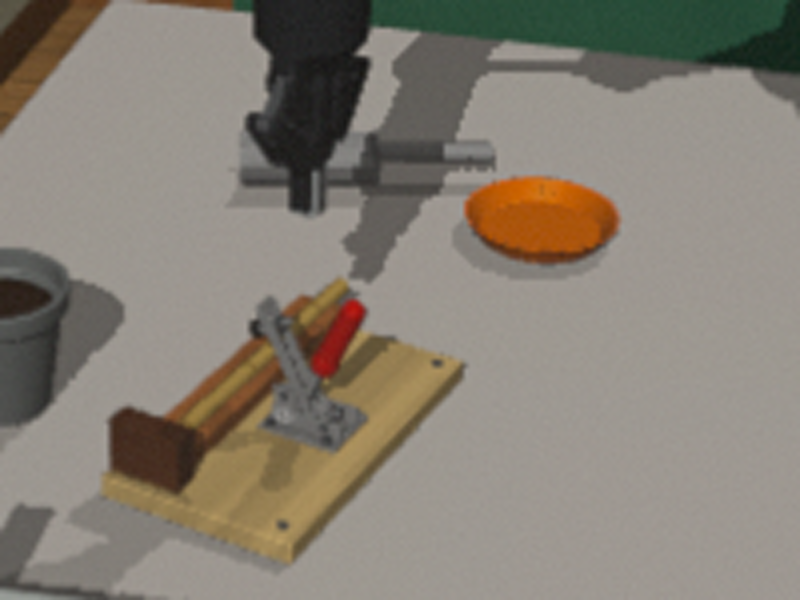

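The wrist view shows the grip at (318,225), centred on the fingers. The stake end meets the stop at (213,138). I'll check the slot between arm and handle by projecting the planned finger box.

Run:
```python
from h import *
f=capture("side")
c=np.array([.5669,-.0093,0]);jx=np.array([.962,-.273,0]);jy=np.array([.273,.962,0])
im=cv2.resize(f["img"][150:250,290:390],None,fx=6,fy=6,interpolation=cv2.INTER_CUBIC)
def pr(p): 
    u=cv2.projectPoints(np.array([p],float),np.array(f["rvec"]),np.array(f["tvec"]),np.array(f["intrinsics"]),np.array(f["distortion"]))[0].ravel()
    return tuple(int(v) for v in (u-[290,150])*6)
for z,col in((.112,(255,0,0)),(.165,(0,255,0))):
    q=[pr(c+a*jx+b*jy+[0,0,z]) for a,b in((-.011,-.01),(.011,-.01),(.011,.01),(-.011,.01))]
    cv2.polylines(im,[np.array(q)],True,col,1)
g=np.array([.5407,-.0045,0]);P0=g+.002*jx+[0,0,.028]
for a,b in((0,0),(-.002,.0664),(-.0157,.0986),(.0117,.0342),(.065,.052)): cv2.circle(im,pr(P0+a*jx+[0,0,b]),4,(255,255,0),-1)
cv2.imwrite("pics/s10.png",im)
```

```text
(no output)
```

View pics/s10.png

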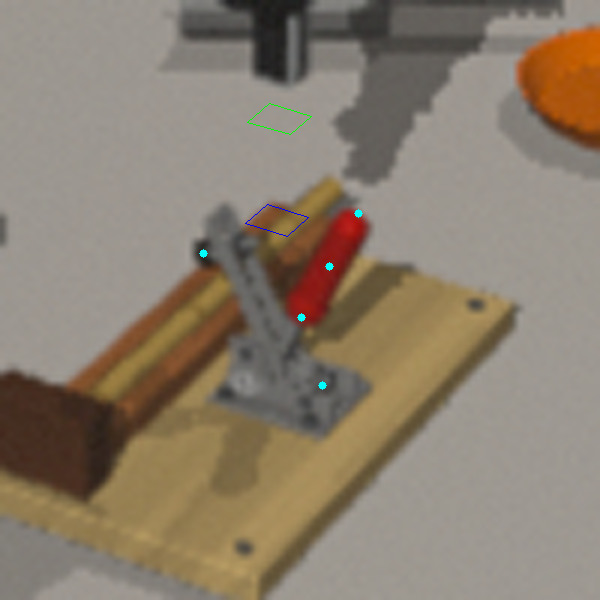

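```bash
python3 -m pendant '[{"claw":-1,"tx":4,"ty":30,"tz":0,"rx":0,"ry":0,"rz":0},{"claw":-1,"tx":0,"ty":28,"tz":0,"rx":0,"ry":0,"rz":0},{"claw":-1,"tx":0,"ty":15,"tz":0,"rx":0,"ry":0,"rz":0},{"claw":-1,"tx":4,"ty":0,"tz":0,"rx":0,"ry":0,"rz":0},{"claw":-1,"tx":4,"ty":0,"tz":0,"rx":0,"ry":0,"rz":0},{"claw":-1,"tx":7,"ty":0,"tz":0,"rx":0,"ry":0,"rz":0},{"claw":-1,"tx":7,"ty":1,"tz":0,"rx":0,"ry":0,"rz":0},{"claw":-1,"tx":0,"ty":0,"tz":0,"rx":0,"ry":0,"rz":0}]'
python3 - <<'E'
from h import *
f=capture("side");cv2.imwrite("pics/s11.png",cv2.resize(f["img"][130:250,270:400],None,fx=5,fy=5,interpolation=cv2.INTER_CUBIC))
E
```

```text
time: 13.95
tcp_pos: [0.5409, -0.0016, 0.0911]
eef_rot: [0.098, -0.098, -0.7, 0.7]
wrist_force: [-0.3, -0.1, 0.4]
opening: -0.003
```

View pics/s11.png

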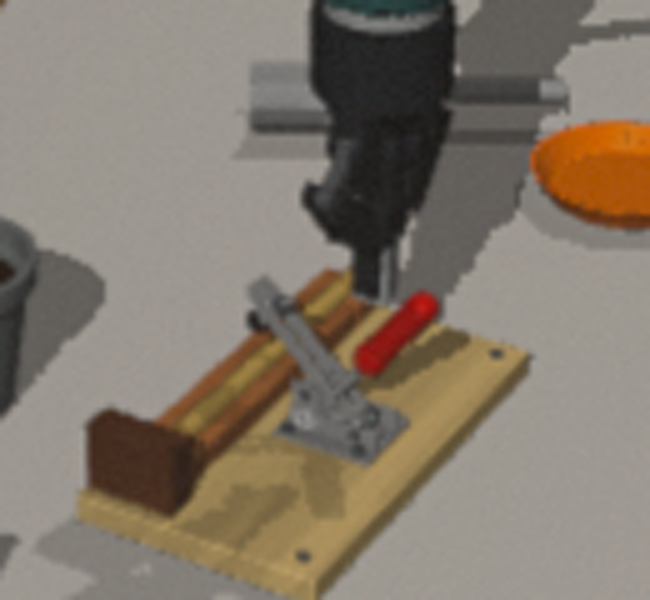

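The fingertip at (378,300) is against the grip, and the handle has started over, with its end at (428,305). I'll continue along the arc.

```bash
python3 -m pendant '[{"claw":-1,"tx":8,"ty":2,"tz":0,"rx":0,"ry":0,"rz":0},{"claw":-1,"tx":8,"ty":2,"tz":0,"rx":0,"ry":0,"rz":0},{"claw":-1,"tx":7,"ty":3,"tz":0,"rx":0,"ry":0,"rz":0},{"claw":-1,"tx":7,"ty":4,"tz":0,"rx":0,"ry":0,"rz":0},{"claw":-1,"tx":0,"ty":0,"tz":0,"rx":0,"ry":0,"rz":0}]'
python3 - <<'E'
from h import *
f=capture("side");cv2.imwrite("pics/s12.png",cv2.resize(f["img"][130:250,270:400],None,fx=5,fy=5,interpolation=cv2.INTER_CUBIC))
E
```

```text
time: 14.62
tcp_pos: [0.5119, 0.0067, 0.0794]
eef_rot: [0.099, -0.098, -0.7, 0.7]
wrist_force: [1.2, 0.4, 0.4]
opening: 0.003
```

View pics/s12.png

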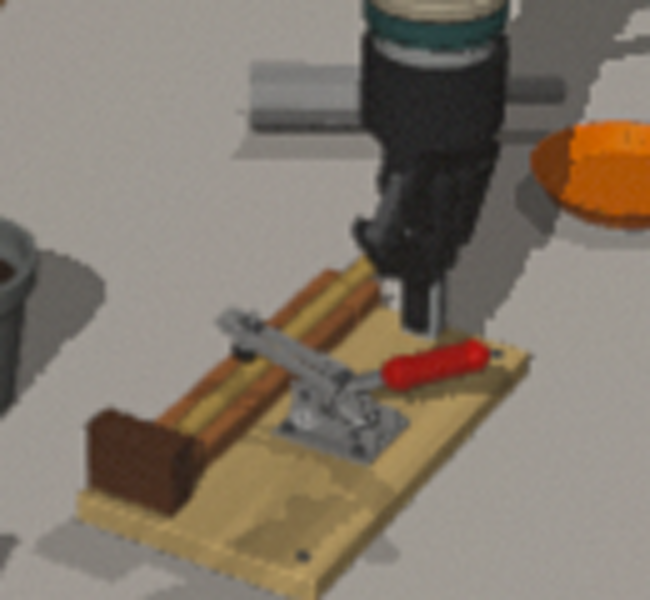

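The handle fell by its own weight to where the pad rests, with the grip level at about (440,362). The finger is just above it at (425,330). Next I move outward and press down.

```bash
python3 -m pendant '[{"claw":-1,"tx":10,"ty":0,"tz":0,"rx":0,"ry":0,"rz":0},{"claw":-1,"tx":10,"ty":0,"tz":0,"rx":0,"ry":0,"rz":0},{"claw":-1,"tx":1,"ty":6,"tz":0,"rx":0,"ry":0,"rz":0},{"claw":-1,"tx":1,"ty":6,"tz":0,"rx":0,"ry":0,"rz":0},{"claw":-1,"tx":1,"ty":5,"tz":0,"rx":0,"ry":0,"rz":0},{"claw":-1,"tx":1,"ty":5,"tz":0,"rx":0,"ry":0,"rz":0},{"claw":-1,"tx":1,"ty":4,"tz":0,"rx":0,"ry":0,"rz":0},{"claw":-1,"tx":0,"ty":0,"tz":0,"rx":0,"ry":0,"rz":0}]'
python3 - <<'E'
from h import *
f=capture("side");cv2.imwrite("pics/s13.png",cv2.resize(f["img"][130:250,270:400],None,fx=5,fy=5,interpolation=cv2.INTER_CUBIC))
E
```

```text
time: 15.68
tcp_pos: [0.4888, 0.0133, 0.0535]
eef_rot: [0.098, -0.098, -0.7, 0.7]
wrist_force: [-1.5, 0.2, 2.3]
opening: 0.002
```

View pics/s13.png

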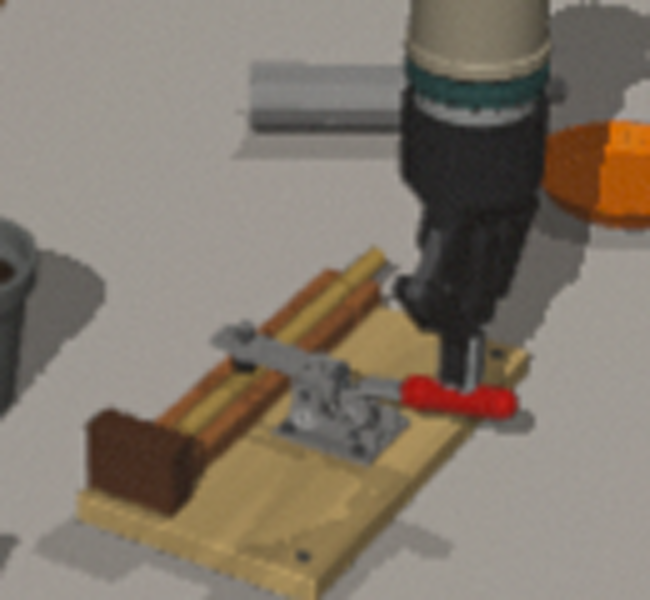

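The finger presses the grip at (460,388), and the handle is down past the resting angle. I'll keep going down.

```bash
python3 -m pendant '[{"claw":-1,"tx":1,"ty":4,"tz":0,"rx":0,"ry":0,"rz":0},{"claw":-1,"tx":1,"ty":4,"tz":0,"rx":0,"ry":0,"rz":0},{"claw":-1,"tx":0,"ty":3,"tz":0,"rx":0,"ry":0,"rz":0},{"claw":-1,"tx":0,"ty":0,"tz":0,"rx":0,"ry":0,"rz":0}]'
python3 -m pendant '[{"claw":-1,"tx":0,"ty":3,"tz":0,"rx":0,"ry":0,"rz":0},{"claw":-1,"tx":0,"ty":2,"tz":0,"rx":0,"ry":0,"rz":0},{"claw":-1,"tx":0,"ty":0,"tz":0,"rx":0,"ry":0,"rz":0}]'
python3 - <<'E'
from h import *
f=capture("side");cv2.imwrite("pics/s14.png",cv2.resize(f["img"][130:250,270:400],None,fx=5,fy=5,interpolation=cv2.INTER_CUBIC))
E
```

```text
time: 16.23
tcp_pos: [0.487, 0.0138, 0.0425]
eef_rot: [0.098, -0.098, -0.7, 0.7]
wrist_force: [-0.2, -0.5, 0.0]
opening: -0.001
time: 16.6
tcp_pos: [0.4877, 0.0137, 0.0402]
eef_rot: [0.097, -0.099, -0.7, 0.7]
wrist_force: [-4.2, 0.6, 17.7]
opening: 0.001
```

View pics/s14.png

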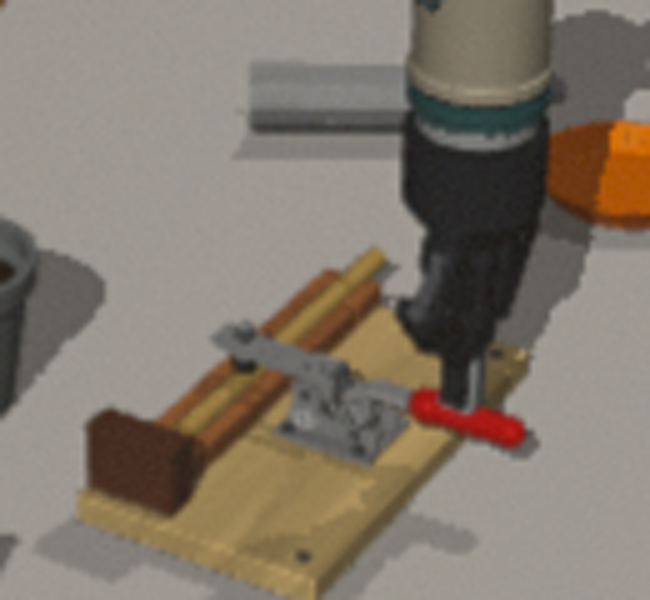

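The force fell to 0 at z = 0.0425 as it snapped through. It then rose to 17.7 N at the height where the grip meets its stop, and the handle looks level. Retreating straight up, then a check.

```bash
python3 -m pendant '[{"claw":-1,"tx":0,"ty":-6,"tz":0,"rx":0,"ry":0,"rz":0},{"claw":-1,"tx":0,"ty":-40,"tz":0,"rx":0,"ry":0,"rz":0},{"claw":-1,"tx":0,"ty":-60,"tz":0,"rx":0,"ry":0,"rz":0},{"claw":-1,"tx":30,"ty":-40,"tz":0,"rx":0,"ry":0,"rz":0},{"claw":-1,"tx":40,"ty":0,"tz":0,"rx":0,"ry":0,"rz":0},{"claw":-1,"tx":0,"ty":0,"tz":0,"rx":0,"ry":0,"rz":0},{"claw":-1,"tx":0,"ty":0,"tz":0,"rx":0,"ry":0,"rz":0}]'
python3 - <<'E'
from h import *
f=capture("side");e=capture("top");w=capture("wrist")
cv2.imwrite("pics/s15.png",cv2.resize(f["img"][130:250,270:400],None,fx=5,fy=5,interpolation=cv2.INTER_CUBIC));cv2.imwrite("pics/w15.png",w["img"])
for n in ["stake_butt","stop_face","stake_tail","handle_grip","handle_pivot","clamp_pad","pot","saucer","scoop","dome"]:
  for c in (e,f,w):
    print(n,[(np.round(x["at"],4).tolist(),round(x["score"],2)) for x in tip_of(c,n)[:1]])
E
```

```text
time: 17.52
tcp_pos: [0.4205, 0.033, 0.1839]
eef_rot: [0.098, -0.099, -0.7, 0.7]
wrist_force: [0.4, -1.6, 0.5]
opening: -0.003
stake_butt [([0.6466, 0.0708, 0.0297], 0.97)]
stake_butt [([0.6475, 0.0725, 0.0345], 0.53)]
stake_butt []
stop_face [([0.6495, 0.0661, 0.0296], 0.61)]
stop_face [([0.6451, 0.0702, 0.0307], 0.61)]
stop_face []
stake_tail [([0.5698, -0.1771, 0.0289], 0.84)]
stake_tail [([0.5766, -0.1775, 0.0307], 0.51)]
stake_tail []
handle_grip [([0.4821, 0.0129, 0.0513], 0.64)]
handle_grip [([0.4831, 0.0104, 0.0526], 0.57)]
handle_grip [([0.4835, 0.0116, 0.0494], 0.85)]
handle_pivot [([0.5475, -0.0042, 0.0292], 0.62)]
handle_pivot [([0.5464, -0.0031, 0.0288], 0.65)]
handle_pivot [([0.548, -0.0027, 0.0269], 0.9)]
clamp_pad [([0.6168, -0.0253, 0.0373], 0.61)]
clamp_pad [([0.6248, -0.029, 0.0366], 0.54)]
clamp_pad []
pot [([0.7897, -0.003, -0.0021], 0.8)]
pot [([0.792, 0.0021, 0.0022], 0.89)]
pot []
saucer [([0.4457, -0.3574, 0.0029], 0.6)]
saucer [([0.4437, -0.3555, 0.0016], 0.59)]
saucer []
scoop [([0.6042, -0.4181, -0.0021], 0.62)]
scoop [([0.6057, -0.4158, -0.0003], 0.75)]
scoop []
dome [([0.6412, 0.4457, 0.0009], 0.96)]
dome [([0.6384, 0.4471, -0.0016], 0.81)]
dome []
```

View pics/s15.png

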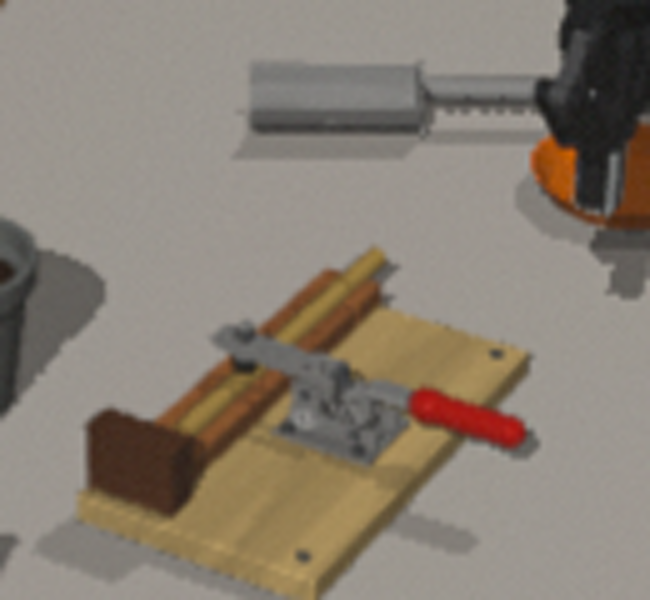

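View pics/w15.png

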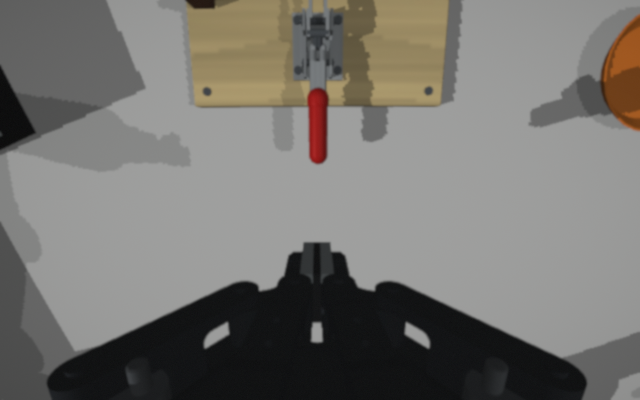

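The grip is 23 mm above the pivot and about 66 mm out, so the handle is at its clamped stop (side view, grip at (470,417)). The pad at (243,360) sits on the stake, and the stake end is at the stop.

```bash
python3 -c "
from plant import *
print(hand_in())"
```

```text
the job is handed in; nothing more can be done
None
```

The stake is butted against the stop block and the toggle clamp has snapped over onto it. I handed the job in at about 18 s of the 51 s; `hand_in()` gives no verdict.

- **Stake:** I pushed the tail with the shut fingers about 35 mm until the stake stopped moving and the wrist force rose to about 9 N. The last estimates put the stake's end and the stop face within the networks' 4 mm error of each other. That is coarser than the 3 mm limit, so the force rise is the better evidence.
- **Clamp:** I pushed the red handle over and down. The force dropped to 0 as it snapped through, then rose to 17.7 N against its stop. Afterwards the grip measured about 23 mm above and 66 mm out from the pivot, against 24 mm and 62 mm expected when clamped.
- **End state:** The pad sits on the stake, with its underside measured at 37 mm. I could not measure the pad force itself. The gripper is clear of everything. Pot, saucer, scoop and dome read within about 5 mm of their starting positions.

**What went wrong or disagreed:**
- My first move was refused because I left keys out of the rows.
- My first push passed over the stake without touching it. The pictures showed the shut fingertips about 20 mm short of the reported TCP, so I corrected for that from then on.

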